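Fetch the microscope's stage brackets from behind the reagent bottles

TASK

The microscope's left- and right-hand stage brackets lie behind two reagent bottles: first move both bottles to the black rubber side mat, leaving the brackets where they are, and then lay each bracket flat in the tray that shows its own left- or right-hand outline. Only when both brackets are in their trays, put the bottles back, the round one on the middle of the round coaster and the square one on the middle of the square coaster. Keep the bottles upright throughout.

Things in the scene. Friction and masses are not known exactly. Their poses are not given: they have to be found in the camera images.
- round_bottle_center (a point): round amber glass bottle, white cap: 50 mm in diameter, straight-sided up to 74 mm, then a shoulder and a 36 mm wide cap; 105 mm tall, 0.15-0.3 kg. Point on its axis, half-way up (52.5 mm above its foot); z up. Grip the straight sides 5 to 15 mm above this point, to keep the cap clear of the gripper's body. Starts upright on the coaster of its shape
- square_bottle_center (a point): square amber glass bottle, white cap: 46 by 46 mm across the flats, which face its x and y axes, straight-sided up to 74 mm, then a shoulder and a 36 mm wide cap; 105 mm tall, 0.15-0.3 kg. Point on its axis, half-way up (52.5 mm above its foot); z up. Grip the straight sides 5 to 15 mm above this point, to keep the cap clear of the gripper's body. Starts upright on the coaster of its shape
- left_bracket_center (a point): left-hand dark steel bracket: flat L foot 6 mm thick, legs 16 mm wide; long leg 80 mm along y, centred here; short leg from its +y end along +x to x = 48 mm (left end, seen from above with it pointing away). On the long leg's middle an upright plate to pinch, 14 mm thick (x), 34 long (y), top at 50. Point: in the plate, 25 mm above the underside. 0.08-0.17 kg. Starts 3 mm above the bench
- right_bracket_center (a point): right-hand dark steel bracket: flat L foot 6 mm thick, legs 16 mm wide; long leg 80 mm along y, centred here; short leg from its -y end along +x to x = 48 mm (right end, seen from above with it pointing away). On the long leg's middle an upright plate to pinch, 14 mm thick (x), 34 long (y), top at 50. Point: in the plate, 25 mm above the underside. 0.08-0.17 kg. Starts 3 mm above the bench
- left_tray: shallow white tray, fixed; black outline of the left-hand bracket's foot on its floor. 114 mm (x) by 144 mm (y) outside, walls 4 thick, 14 high, floor 3 thick. Origin: centre of the underside, on the bench. Outline: short leg towards +x at the +y end, middle of the long leg at x = -12 mm, y = 0; a bracket laid so has room all round
- right_tray: shallow white tray, fixed; black outline of the right-hand bracket's foot on its floor. 114 mm (x) by 144 mm (y) outside, walls 4 thick, 14 high, floor 3 thick. Origin: centre of the underside, on the bench. Outline: short leg towards +x at the -y end, middle of the long leg at x = -12 mm, y = 0; a bracket laid so has room all round
- side_mat: plain black rubber mat fixed to the bench, 110 mm (x) by 160 mm (y), 3 mm thick, the side area for the bottles: they fit on it side by side along its y, e.g. 40 mm either side of its centre. Origin: centre of its underside, on the bench
- round_coaster: round light wooden coaster, 76 mm in diameter, 4 mm thick, home of the round bottle, fixed in a white spill tray (floor 3 mm, rim 9 mm above the bench). Origin: centre of its underside; its top is 7 mm above the bench. The two coasters are side by side, centres 110 mm apart; the brackets lie about 58 mm behind them, seen from the robot
- square_coaster: square light wooden coaster, 76 by 76 mm, 4 mm thick, home of the square bottle, fixed in a white spill tray (floor 3 mm, rim 9 mm above the bench). Origin: centre of its underside; its top is 7 mm above the bench. The two coasters are side by side, centres 110 mm apart; the brackets lie about 58 mm behind them, seen from the robot
Things that resemble listed ones, but are neither listed nor needed, are in the scene too. Leave any red look-alike of the part that bears right_bracket_center alone.

How it is judged:
By the outcome, as a careful person would: the job done as asked, in the order asked, and still so for the second after the job is handed in, with the robot touching nothing.
It also fails if it takes over 141 s, if anything falls off the work surface, if the arm or the gripper's body presses on something with over 40 N, if the wrist force passes 120 N, or if a joint passes its speed limit or range.

ROBOT

A 6-joint arm with a two-finger parallel gripper is mounted at the origin on the work surface. World frame = base frame: x ahead of the robot, y to its left, z up, the work surface at z = 0. Lengths are in m, angles in rad, forces in N, time in s.
With the tool pointing down it reaches from about 0.4 to 0.825 m from the base axis. Payload 7 kg.
Tool frame: the origin (TCP) lies midway between the tips of the shut fingers; the grasp point (between the pads) lies arm.hold_point_z behind it (arm.hold_point_z is the distance from the TCP to the grasp point, in m); z points along the fingers, y is the line along which they close (so a half turn about z gives the same grasp; the last joint's range is limited). The gripper opens to 88 mm and grips with 3 to 60 N. Pads are 19 mm wide; open, the fingers measure 130 mm over their backs; the gripper's body (78 mm by 193 mm) begins 47 mm behind the grasp point.
Start: joints at [1.414, 0.359, 0.012, 0, -1.224, -0.288], TCP at [0.29, 0.609, 0.227] pointing down, gripper open.
Joint ranges: [-3.07, 3.07], [-1.43, 2.12], [-1.02, 1.25], [-3.03, 1.67], [-3.05, -0], [-3.03, 3.03]. Speed limits (rad/s): [2.39, 2.39, 3.01, 3.14, 3.14, 3.14].

INTERFACE

Orientations are given as [roll, pitch, yaw] about the fixed x, y, z axes, in that order (R = Rz(yaw) Ry(pitch) Rx(roll)).
In Python, from station import arm gives the robot as it stands.
- The arm moves only by the shell command python3 -m crank 'ROWS' [OPENING] [FORCE]. ROWS is JSON, a list that holds one entry, the list of rows, each a list of 4 numbers: the shift along the tool's x, y, z in units of 25 mm (1.0 is 25 mm), then the turn about the tool's z in units of 5 degrees (1.0 is 5 degrees). A call has 1 to 12 rows; each row is the pose to reach, as a shift and turn from the pose commanded when the call began, along the tool's axes at that moment; what a row does not reach only later rows make up. A row lasts 1/8 s, in which the tool goes at most 62.5 mm and 10.7 degrees, less where a joint would pass 70% of its speed; a pose out of reach is approached as far as the arm can. A call with a gripper value outside its range is refused whole. OPENING is the closure, from 0 (fully open) to 1 (shut), set as the call begins (- or left out, the last holds). The fingers move at their own pace and stop on an object; FORCE is the grip in N (left out, the last holds). Time passes only in rows, so rows that repeat a pose let the fingers close. It gives the time, the measured TCP pose, the force, the opening and the grip force at its end, in the units of the state.
- arm.get_state(): the state, without advancing time (a new reading comes with each control period).
- arm.grab_frame(name): name is "side" or "top" or "wrist"; returns (picture, depth): 384x512x3 uint8, red, green, blue; 384x512 float32, m along the optical axis (not along the pixel's ray), 0 where there is no reading.
- arm.get_calibration(name): a dict with "mtx" (3x3 intrinsics, pixels), "k1" (the pictures are not rectified: a ray, as slopes to the right and down, at radius r is drawn at 1 + k1 r^2 times it, then the intrinsics apply), "R" (3x3) and "t" (3): a world point X has camera coordinates R X + t; the wrist camera has in their place "mount" (4x4, takes a point from camera to tool coordinates, whose origin is the TCP and whose axes are the flange's). Camera axes: x right, y down, z forward; pixel columns grow to the right and rows downward; lengths in m; the calibration is good to about 2 mm. A picture is of the moment at which its call begins: read the wrist's pose just before it. get_calibration takes no time and is no camera call.
- arm.job_done(): hands the job in; it is judged then, once.
Trained networks look in the newest picture that a camera, given by its name, has taken for a name from the list of things; names that differ only in an ending like _2 or _b are one class to them, and where a whole thing is asked for, a point or a joint stands for the part that bears it (a point fixed in the world has none). Each returns a list of dicts, best first, with "score" (0 to 1); they miss things now and then, are a little off and sometimes report something else, mostly with a low value. They report only what shows in the picture. A call takes as long as a camera call. They do not tell look-alikes from the thing itself.
- arm.recognise(thing, camera): "extent" ([left, top, width, height] in pixels, round what is visible of it).
- arm.trace(thing, camera): "mask" (384x512 bool, what is visible of it) and "extent" ([left, top, width, height] in pixels, round what is visible of it).
The state is a dict: "t": time; "q": joint angles; "qd": joint speeds; "joint_efforts": joint torques, N m; "eef_pos": TCP position; "ee_rot": TCP orientation; "force": force on the tool from outside, world axes, zero at the start; "moment": the same for the moment, N m; "width": finger opening in m; "gripper_force": force on a finger pad.
Only numpy, scipy, OpenCV 4.12 (cv2) and the standard library are available. Lean on these libraries where they do the work, as an engineer would, in place of code of your own. Each camera call takes 0.05 s, during which the arm holds its last target. There are 200 camera calls.

## Working session

There is one attempt and no reset: what is moved stays moved. The work goes in short steps, Python scripts to look and compute and a shell command to move; the robot and the scene stay as the last step left them, time stands still between calls to the robot, and variables do not carry over. Pictures are saved under pics/ and viewed, at most 14 in all, crops included, and the job is handed in when it is done.

```bash
ls; mkdir -p pics
cat > h.py <<'E'
import numpy as np, cv2
from station import arm
from scipy.spatial.transform import Rotation as Ro
def snap(cam,fn=None):
    p,d=arm.grab_frame(cam)
    if fn: cv2.imwrite('pics/'+fn,p[:,:,::-1])
    return p,d
def cam_pose(cam,s=None):
    c=arm.get_calibration(cam)
    if 'R' in c:
        R=np.array(c['R']);t=np.array(c['t']); return c,R.T,-R.T@t
    s=s or arm.get_state(); M=np.array(c['mount']); Rt=Ro.from_euler('xyz',s['ee_rot']).as_matrix()
    return c,Rt@M[:3,:3],Rt@M[:3,3]+np.array(s['eef_pos'])
def rays(c,uv):
    K=np.array(c['mtx']); uv=np.atleast_2d(np.float64(uv)).reshape(-1,1,2)
    n=cv2.undistortPoints(uv,K,np.array([c['k1'],0,0,0.]))[:,0]
    return np.c_[n,np.ones(len(n))]
def plane(cam,uv,z,s=None):
    c,R,o=cam_pose(cam,s); r=rays(c,uv)@R.T
    return o+r*((z-o[2])/r[:,2])[:,None]
def cloud(cam,d,mask=None,s=None):
    c,R,o=cam_pose(cam,s); m=d>0
    if mask is not None: m&=mask
    v,u=np.nonzero(m); return (rays(c,np.c_[u,v])*d[v,u][:,None])@R.T+o,(u,v)
E
python3 - <<'E'
from h import *
s=arm.get_state();print(s, arm.hold_point_z)
for c in('top','side'):
    snap(c,c+'0.png'); k,R,o=cam_pose(c);print(c,o,R[:,2])
    for n in ['round_bottle_center','square_bottle_center','left_bracket_center','right_bracket_center','left_tray','right_tray','side_mat','round_coaster','square_coaster']:
        print(n,[(round(x['score'],2),np.round(x['extent']).astype(int).tolist()) for x in arm.recognise(n,c)])
E
```

```text
pics
{'t': 0.0, 'q': array([ 1.41407475e+00,  3.59375861e-01,  1.10988561e-02, -3.77211848e-04,
       -1.22413222e+00, -2.88078442e-01]), 'qd': array([ 0.00017276,  0.0003662 ,  0.00024535,  0.00076656, -0.00010053,
       -0.00082304]), 'joint_efforts': array([-8.31979196e-05, -5.82719564e+01,  2.93053901e+01,  6.99709877e+00,
        7.01659505e-03, -1.52853718e-04]), 'eef_pos': array([0.29025569, 0.60886751, 0.22564237]), 'ee_rot': array([ 3.13994546e+00, -1.18293883e-04, -4.44928366e-01]), 'force': array([ 0.44525896,  0.27152727, -0.23002137]), 'moment': array([ 0.01234253, -0.03446986,  0.06391234]), 'gripper_force': 0.0, 'width': 0.08765876917136431} 0.0188
top [0.27270195 0.01060167 1.04085736] [ 0.15864725 -0.00306705 -0.98733056]
round_bottle_center [(0.87, [253, 136, 21, 27])]
square_bottle_center [(0.96, [204, 148, 29, 26])]
left_bracket_center [(0.82, [246, 118, 29, 22])]
right_bracket_center [(0.73, [198, 121, 30, 28]), (0.61, [152, 254, 42, 19])]
left_tray [(0.58, [369, 169, 62, 50])]
right_tray [(0.9, [359, 98, 62, 47]), (0.5, [209, 148, 25, 26])]
side_mat [(0.83, [106, 178, 68, 46])]
round_coaster [(0.61, [251, 146, 27, 23])]
square_coaster [(0.84, [203, 147, 38, 36])]
side [-0.05966348 -0.62037885  0.75309205] [ 0.480864    0.58543809 -0.65271132]
round_bottle_center [(0.74, [275, 166, 19, 41])]
square_bottle_center [(0.59, [244, 153, 19, 36])]
left_bracket_center [(0.7, [289, 174, 16, 21])]
right_bracket_center [(0.53, [154, 189, 18, 25])]
left_tray [(0.72, [312, 256, 76, 68]), (0.58, [269, 196, 28, 14])]
right_tray [(0.62, [356, 222, 70, 53]), (0.27, [288, 176, 16, 21])]
side_mat [(0.89, [170, 150, 48, 35])]
round_coaster [(0.45, [271, 193, 26, 19])]
square_coaster [(0.66, [241, 182, 31, 15])]
```

Run:
```python
import cv2
a=cv2.imread('pics/top0.png'); a=cv2.resize(a[80:290,90:440],None,fx=2.28,fy=2.28,interpolation=cv2.INTER_CUBIC)
cv2.imwrite('pics/top0c.png',a)
```

```text
(no output)
```

View pics/top0c.png

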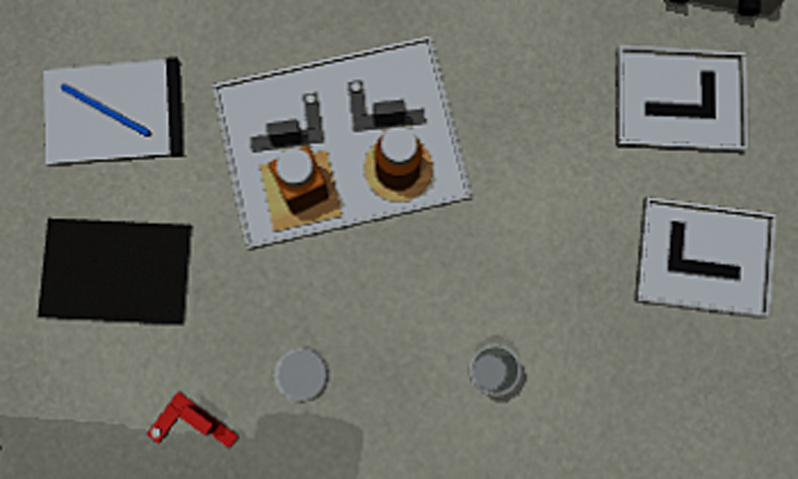

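View pics/side0.png

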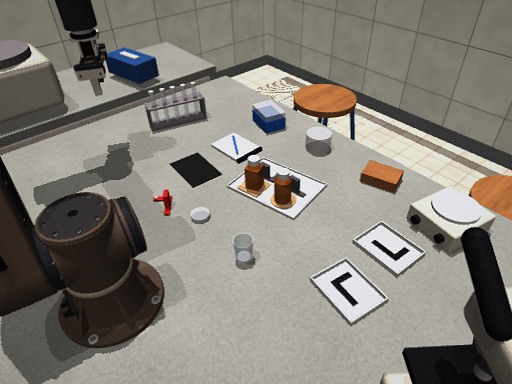

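The top crop shows the right-hand bracket at (290,125) behind the square bottle, and the left-hand one at (385,110) behind the round bottle. The far tray (680,98) has the right-hand outline and the near one (705,255) the left-hand outline. The black mat is at (115,270); the white and black pad at (110,110) and the red bracket are decoys.

```bash
cat > m.py <<'E'
from h import *
def rect(P):
    (c,wh,a)=cv2.minAreaRect(np.float32(P[:,:2])); return np.round(c,4),np.round(wh,4),round(a,1)
E
python3 - <<'E'
from m import *
for cam in('top','side'):
    p,d=snap(cam)
    for n,z in [('left_tray',.014),('right_tray',.014),('side_mat',.003),('round_coaster',.007),('square_coaster',.007),('round_bottle_center',0),('square_bottle_center',0),('left_bracket_center',0),('right_bracket_center',0)]:
        T=arm.trace(n,cam)
        if not T: print(n,'none');continue
        m=T[0]['mask']; P,_=cloud(cam,d,m)
        v,u=np.nonzero(m); Q=plane(cam,np.c_[u,v],z)
        print(cam,n,round(T[0]['score'],2),'plane',*rect(Q),'cloud z',np.round(np.percentile(P[:,2],[5,50,95]),3),end=' ')
        if 'bottle' in n:
            h=P[P[:,2]>.105]; print('cap',np.round(h.mean(0),4),len(h))
        elif 'bracket' in n:
            h=P[P[:,2]>.04]; print('plate',np.round(h.mean(0),4),len(h),*rect(h) if len(h)>3 else '')
        elif n.endswith('t_tray'):
            g=p.max(2)<60; e=cv2.erode(m.astype(np.uint8),np.ones((5,5)))>0
            v,u=np.nonzero(g&e); Q=plane(cam,np.c_[u,v],.003); print('outline',*rect(Q),len(Q))
        else: print()
E
```

```text
top left_tray 0.97 plane [ 0.428  -0.3375] [0.1458 0.1172] 82.1 cloud z [0.    0.004 0.014] outline [ 0.4376 -0.3492] [0.1246 0.088 ] 81.2 279
top right_tray 0.74 plane [ 0.6058 -0.3239] [0.1482 0.1168] 87.0 cloud z [0.    0.004 0.014] outline [ 0.6173 -0.3491] [0.1146 0.0948] 74.1 283
top side_mat 0.92 plane [0.423  0.3004] [0.1625 0.1133] 86.5 cloud z [0.001 0.004 0.007] 
top round_coaster 0.81 plane [ 0.5228 -0.0065] [0.0749 0.0563] 89.3 cloud z [0.004 0.007 0.011] 
top square_coaster 0.97 plane [0.5077 0.1009] [0.074  0.0765] 11.3 cloud z [0.004 0.007 0.011] 
top round_bottle_center 0.75 plane [ 0.5439 -0.0069] [0.0505 0.07  ] 89.3 cloud z [0.013 0.089 0.114] cap [ 0.5291 -0.0058  0.112 ] 197
top square_bottle_center 0.96 plane [0.5226 0.1029] [0.0671 0.0482] 25.7 cloud z [0.033 0.086 0.114] cap [0.5079 0.0973 0.1121] 194
top left_bracket_center 0.6 plane [0.6083 0.0058] [0.0558 0.0797] 6.4 cloud z [0.006 0.011 0.055] plate [0.5844 0.003  0.0515] 87 [0.5857 0.0035] [0.0137 0.0341] 9.1
top right_bracket_center 0.91 plane [0.2475 0.2148] [0.0842 0.0592] 53.9 cloud z [0.001 0.008 0.
[... 566 characters left out ...]
quare_coaster 0.78 plane [0.4973 0.084 ] [0.0671 0.0961] 48.1 cloud z [0.002 0.005 0.008] 
side round_bottle_center 0.9 plane [0.5818 0.045 ] [0.1776 0.0508] 47.9 cloud z [0.016 0.074 0.111] cap [ 0.5284 -0.0098  0.1101] 85
side square_bottle_center 0.86 plane [0.5608 0.1576] [0.1891 0.0595] 49.1 cloud z [0.015 0.065 0.111] cap [0.5079 0.0926 0.1099] 74
side left_bracket_center 0.64 plane [0.6084 0.0124] [0.0969 0.0335] 58.6 cloud z [0.006 0.027 0.052] plate [ 0.5845 -0.0059  0.0488] 42 [ 0.5849 -0.0042] [0.0151 0.025 ] 20.0
side right_bracket_center 0.5 plane [0.5978 0.1269] [0.1052 0.0387] 52.3 cloud z [0.004 0.026 0.054] plate [0.5603 0.0998 0.0509] 49 [0.54   0.0694] [0.1269 0.025 ] 56.2
```

```bash
cat > go.py <<'E'
from h import *
import sys
def go(x,y,z,yaw):
    s=arm.get_state(); R=Ro.from_euler('xyz',s['ee_rot']).as_matrix()
    d=R.T@(np.array([x,y,z])-s['eef_pos']); 
    y0=np.degrees(np.arctan2(R[1,0],R[0,0])); t=-((yaw-y0+180)%360-180)
    print('units',np.round(d/.025,2),'turn',round(t/5,2),'yaw now',round(y0,2),'pos',np.round(s['eef_pos'],4),'t',round(s['t'],2),'rows>=',round(max(np.linalg.norm(d)/.0625,abs(t)/10.7),1))
if __name__=='__main__': go(*map(float,sys.argv[1:]))
E
python3 go.py .46 .05 .32 11.6; python3 -c "
from h import *
c=arm.get_calibration('wrist');print(c)"
```

```text
units [15.75 17.28 -3.74] turn -7.42 yaw now -25.49 pos [0.2904 0.6093 0.2265] t 2.0 rows>= 9.5
{'mtx': array([[268.78755631,   0.        , 257.17312099],
       [  0.        , 268.78755631, 186.38515773],
       [  0.        ,   0.        ,   1.        ]]), 'k1': -0.0023459103509160272, 'mount': array([[ 4.31077267e-04, -9.69840542e-01, -2.43739896e-01,
         6.63958594e-02],
       [ 9.99999813e-01,  5.23545397e-04, -3.14590948e-04,
        -2.55753243e-04],
       [ 4.32711957e-04, -2.43739715e-01,  9.69840587e-01,
        -1.57016517e-01],
       [ 0.00000000e+00,  0.00000000e+00,  0.00000000e+00,
         1.00000000e+00]])}
```

```bash
python3 go.py .56 .05 .30 11.6
```

```text
units [19.36 15.56 -2.94] turn -7.42 yaw now -25.49 pos [0.2904 0.6093 0.2265] t 2.0 rows>= 10.0
```

```bash
python3 -m crank '[[[3,2.5,-2.9,-1],[6,4.8,-2.9,-2.4],[9,7.2,-2.9,-4],[12,9.6,-2.9,-6],[15,12,-2.9,-7.4],[18,14.4,-2.9,-7.4],[19.4,15.6,-2.9,-7.4],[19.4,15.6,-2.9,-7.4],[19.4,15.6,-2.9,-7.4],[19.4,15.6,-2.9,-7.4],[19.4,15.6,-2.9,-7.4],[19.4,15.6,-2.9,-7.4]]]' 0
cat > w.py <<'E'
from m import *
s=arm.get_state()
p,d=snap('wrist','w1.png')
for n in ['round_bottle_center','square_bottle_center','left_bracket_center','right_bracket_center','square_coaster','round_coaster']:
    for T in arm.trace(n,'wrist')[:2]:
        m=T['mask']; P,_=cloud('wrist',d,m,s)
        print(n,round(T['score'],2),np.round(T['extent']),np.round(np.percentile(P[:,2],[5,50,95]),3),end=' ')
        if 'bottle' in n: h=P[P[:,2]>.106]
        elif 'bracket' in n: h=P[(P[:,2]>.045)&(P[:,2]<.06)]
        else: h=P[(P[:,2]>.001)&(P[:,2]<.012)]
        print(len(h),np.round(np.median(h,0),4),*rect(h) if len(h)>3 else '')
E
python3 w.py
```

```text
t: 3.5
eef_pos: [0.5606, 0.0478, 0.2989]
ee_rot: [-3.142, 0.0, 0.199]
force: [-0.4, 0.2, 0.4]
width: 0.0876
gripper_force: 0.0
round_bottle_center 0.81 [275. 169.  30.  42.] [0.028 0.094 0.112] 540 [ 0.5336 -0.0066  0.1108] [ 0.533  -0.0066] [0.035  0.0338] 13.6
square_bottle_center 0.7 [199. 169.  40.  42.] [0.029 0.084 0.112] 540 [0.5134 0.0964 0.1108] [0.5127 0.0966] [0.0343 0.0344] 36.3
left_bracket_center 0.95 [264. 119.  48.  39.] [0.002 0.008 0.052] 215 [0.5899 0.0028 0.0517] [0.5898 0.0021] [0.0139 0.0341] 8.3
right_bracket_center 0.77 [198. 119.  47.  38.] [0.006 0.009 0.053] 208 [0.5696 0.1134 0.0517] [0.5692 0.1136] [0.0136 0.033 ] 8.9
square_coaster 0.94 [202. 162.  48.  41.] [0.005 0.006 0.007] 695 [0.5336 0.0895 0.0058] [0.5115 0.0991] [0.0747 0.0756] 11.0
square_coaster 0.58 [195. 119.  48.  35.] [0.005 0.009 0.053] 520 [0.5795 0.089  0.0078] [0.585  0.1156] [0.0557 0.0833] 13.3
round_coaster 0.83 [264. 158.  42.  37.] [0.004 0.006 0.007] 552 [0.5538 0.0042 0.0059] [ 0.5433 -0.0032] [0.0554 0.0746] 28.3
```

View pics/w1.png

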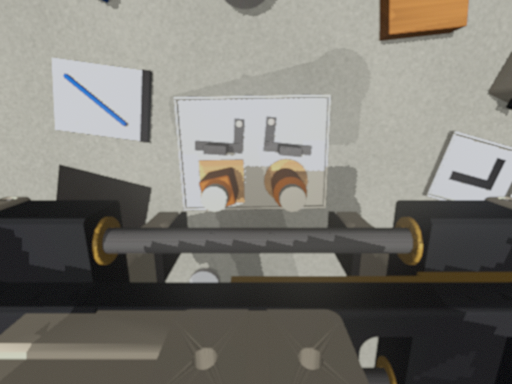

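Wrist view: square bottle cap at (215,198) and round at (292,198), with the brackets behind them at (215,148) and (290,150). The wrist and top cameras disagree by about 5 mm in x, so I will look again from closer.

```bash
python3 -m crank '[[[0,0,2,0],[0,0,4,0],[0,0,4,0],[0,0,4,0]]]' && sed -i s/w1.png/w2.png/ w.py && python3 w.py
```

```text
t: 4.35
eef_pos: [0.5616, 0.049, 0.2011]
ee_rot: [3.141, -0.002, 0.202]
force: [0.8, -0.1, 0.4]
width: 0.0879
gripper_force: 0.0
round_bottle_center 0.76 [277. 184.  45.  43.] [0.024 0.085 0.111] 461 [ 0.5418 -0.0039  0.1108] [ 0.5424 -0.0044] [0.0161 0.0347] 13.2
round_bottle_center 0.28 [179. 180.  55.  48.] [0.018 0.081 0.111] 437 [0.522  0.0963 0.1107] [0.5521 0.0889] [0.0305 0.086 ] 79.4
square_bottle_center 0.61 [178. 180.  56.  46.] [0.021 0.081 0.111] 425 [0.5217 0.0966 0.1107] [0.5366 0.1002] [0.048  0.0281] 16.5
left_bracket_center 0.92 [267. 117.  61.  50.] [0.006 0.009 0.053] 371 [0.59   0.0026 0.0517] [0.5896 0.0022] [0.0141 0.0341] 5.1
right_bracket_center 0.87 [181. 121.  61.  45.] [0.007 0.009 0.053] 358 [0.5701 0.1144 0.0518] [0.5693 0.1144] [0.0134 0.0337] 7.3
right_bracket_center 0.17 [  5. 180. 119.  42.] [0.    0.002 0.003] 0 [nan nan nan]
square_coaster 0.97 [182. 172.  61.  52.] [0.004 0.006 0.007] 1142 [0.5344 0.0914 0.0059] [0.5112 0.1004] [0.0759 0.0779] 12.6
round_coaster 0.89 [266. 173.  55.  43.] [0.005 0.006 0.007] 839 [0.5532 0.0061 0.0059] [ 0.5427 -0.0028] [0.0548 0.074 ] 32.4
  return _methods._mean(a, axis=axis, dtype=dtype,
  ret = um.true_divide(
```

```bash
python3 go.py .533 -.0065 .052 11.5
```

```text
units [-1.54  1.94  5.92] turn 0.0 yaw now 11.51 pos [0.5608 0.0487 0.2   ] t 4.7 rows>= 2.6
```

```bash
python3 -m crank '[[[-1,1.2,0,0],[-1.54,1.94,0,0],[-1.54,1.94,0,0],[-1.54,1.94,1.5,0],[-1.54,1.94,3,0],[-1.54,1.94,4.5,0],[-1.54,1.94,5.5,0],[-1.54,1.94,5.92,0],[-1.54,1.94,5.92,0],[-1.54,1.94,5.92,0]]]' 0 && python3 -m crank '[[[0,0,0,0],[0,0,0,0],[0,0,0,0],[0,0,0,0],[0,0,0,0],[0,0,0,0]]]' 0.6 25
```

```text
t: 5.95
eef_pos: [0.5333, -0.0063, 0.0521]
ee_rot: [-3.142, -0.002, 0.201]
force: [0.3, 0.7, -0.5]
width: 0.0878
gripper_force: 0.0
t: 6.7
eef_pos: [0.5324, -0.0066, 0.0511]
ee_rot: [3.142, 0.0, 0.201]
force: [-0.2, -0.9, 0.6]
width: 0.0496
gripper_force: 25.0
```

```bash
python3 -m crank '[[[0,0,-0.5,0],[0,0,-2,0],[0,0,-4,0],[0,0,-6,0],[0,0,-7,0],[0,0,-7,0]]]'; python3 go.py .427 .340 .2 -93.5
```

```text
t: 7.45
eef_pos: [0.5333, -0.0064, 0.2287]
ee_rot: [-3.141, -0.005, 0.201]
force: [-0.4, -0.9, -2.4]
width: 0.0494
gripper_force: 25.0
units [ -1.4  -14.43   1.15] turn 21.0 yaw now 11.52 pos [ 0.5333 -0.0064  0.2287] t 7.45 rows>= 9.8
```

```bash
python3 -m crank '[[[-0.1,-1,0,1.5],[-0.2,-2.4,0,3.5],[-0.4,-4,0,5.5],[-0.6,-5.8,0,7.5],[-0.8,-7.6,0,9.5],[-1,-9.4,0,11.5],[-1.1,-11,0,13.5],[-1.2,-12.6,0,15.5],[-1.3,-13.8,0,17.5],[-1.4,-14.4,0,19.5],[-1.4,-14.4,0,21],[-1.4,-14.4,0,21]]]'; python3 go.py .427 .340 .049 -93.5
```

```text
t: 8.95
eef_pos: [0.4255, 0.3386, 0.2246]
ee_rot: [3.14, -0.002, -1.63]
force: [-1.0, -0.1, -2.5]
width: 0.0493
gripper_force: 25.0
units [-0.07 -0.07  7.02] turn 0.02 yaw now -93.42 pos [0.4255 0.3386 0.2246] t 8.95 rows>= 2.8
```

```bash
python3 -m crank '[[[0,0,0,0],[0,0,1.5,0],[0,0,3,0],[0,0,4.5,0],[0,0,5.7,0],[0,0,6.5,0],[0,0,6.8,0],[0,0,6.95,0],[0,0,7,0],[0,0,7,0],[0,0,7,0]]]'
```

```text
t: 10.32
eef_pos: [0.4264, 0.3394, 0.0516]
ee_rot: [-3.141, 0.001, -1.631]
force: [-0.3, -0.3, -2.0]
width: 0.049
gripper_force: 25.0
```

```bash
python3 -m crank '[[[0,0,0.08,0],[0,0,0.08,0],[0,0,0.12,0],[0,0,0.14,0],[0,0,0.14,0],[0,0,0.14,0]]]'
```

```text
t: 11.08
eef_pos: [0.4263, 0.3391, 0.0476]
ee_rot: [-3.142, 0.0, -1.632]
force: [-0.3, -0.0, -2.5]
width: 0.0492
gripper_force: 25.0
```

```bash
python3 -m crank '[[[0,0,0.03,0],[0,0,0.06,0],[0,0,0.06,0],[0,0,0.06,0]]]'
```

```text
t: 11.58
eef_pos: [0.4264, 0.3393, 0.0471]
ee_rot: [-3.141, 0.0, -1.631]
force: [-2.7, -1.7, 9.4]
width: 0.0493
gripper_force: 25.0
```

Contact. I'll release, rise and go to the square bottle.

```bash
python3 -m crank '[[[0,0,0,0],[0,0,0,0],[0,0,0,0],[0,0,0,0],[0,0,-1,0],[0,0,-3,0],[0,0,-5,0],[0,0,-6,0],[0,0,-6,0]]]' 0;  python3 go.py .513 .0965 .20 11.5
```

```text
t: 12.7
eef_pos: [0.427, 0.3401, 0.1985]
ee_rot: [-3.139, 0.004, -1.631]
force: [-0.0, 0.4, -0.5]
width: 0.088
gripper_force: 0.0
units [ 9.52 -4.02 -0.09] turn -20.99 yaw now -93.47 pos [0.427  0.3401 0.1985] t 12.7 rows>= 9.8
```

```bash
python3 -m crank '[[[1,-0.4,-0.1,-2.1],[2.5,-1,-0.1,-4.2],[4,-1.7,-0.1,-6.3],[5.5,-2.3,-0.1,-8.4],[7,-3,-0.1,-10.5],[8.5,-3.6,-0.1,-12.6],[9.5,-4,-0.1,-14.7],[9.5,-4,-0.1,-16.8],[9.5,-4,-0.1,-18.9],[9.5,-4,-0.1,-21],[9.5,-4,-0.1,-21],[9.5,-4,-0.1,-21]]]'; python3 go.py .513 .0965 .052 11.5
```

```text
t: 14.2
eef_pos: [0.5114, 0.0959, 0.198]
ee_rot: [3.141, 0.001, 0.197]
force: [-0.2, 0.2, -0.4]
width: 0.0874
gripper_force: 0.0
units [ 0.07 -0.01  5.84] turn -0.04 yaw now 11.28 pos [0.5114 0.0959 0.198 ] t 14.2 rows>= 2.3
```

```bash
python3 -m crank '[[[0.05,0,1.5,0],[0.05,0,3,0],[0.05,0,4.5,0],[0.05,0,5.5,0],[0.05,0,5.84,0],[0.05,0,5.84,0],[0.05,0,5.84,0]]]' 0 && python3 -m crank '[[[0,0,0,0],[0,0,0,0],[0,0,0,0],[0,0,0,0],[0,0,0,0],[0,0,0,0]]]' 0.6 25 && python3 -m crank '[[[0,0,-0.5,0],[0,0,-2,0],[0,0,-4,0],[0,0,-6,0],[0,0,-7,0],[0,0,-7,0]]]'; python3 go.py .422 .260 .225 -93.5
```

```text
t: 15.08
eef_pos: [0.5136, 0.0966, 0.0536]
ee_rot: [-3.141, -0.002, 0.201]
force: [0.2, 0.4, -0.6]
width: 0.0875
gripper_force: 0.0
t: 15.82
eef_pos: [0.5131, 0.0964, 0.0527]
ee_rot: [-3.141, -0.001, 0.201]
force: [0.3, 0.7, 2.1]
width: 0.0502
gripper_force: 22.5
t: 16.58
eef_pos: [0.5134, 0.0964, 0.23]
ee_rot: [-3.14, -0.004, 0.201]
force: [0.2, -0.1, -3.8]
width: 0.0503
gripper_force: 22.6
units [-2.28 -7.14  0.2 ] turn 21.0 yaw now 11.51 pos [0.5134 0.0964 0.23  ] t 16.57 rows>= 9.8
```

Run:
```python
from m import *
p,d=snap('side'); q,e=snap('top')
T=arm.trace('square_bottle_center','side')
print([(t['score'],t['extent']) for t in T])
a=cv2.resize(p[60:210,180:330,::-1],(590,590),interpolation=cv2.INTER_CUBIC)
cv2.imwrite('pics/s2.png',a)
```

```text
[(0.58, [242.9, 98.3, 21.4, 42.5])]
```

View pics/s2.png

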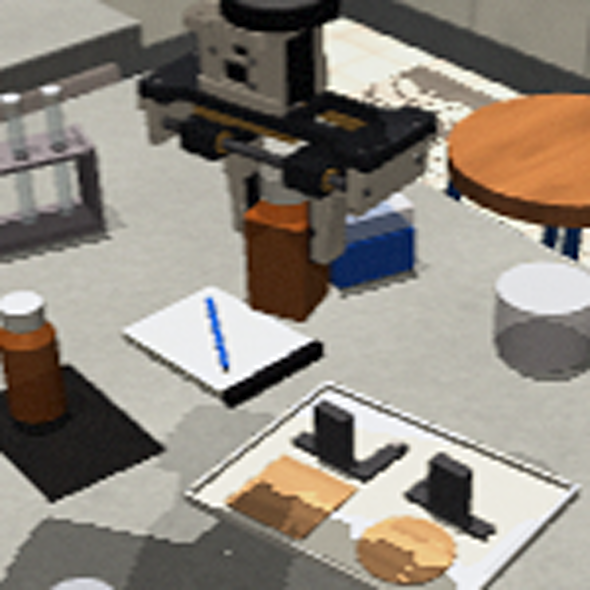

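The side view shows the square bottle upright in the grip but turned by about 10° relative to the pads, with the round bottle upright on the mat at (35,360). I carry on to the mat and will measure the yaw there.

```bash
python3 -m crank '[[[-0.2,-0.6,0,2],[-0.4,-1.3,0,4],[-0.6,-2,0,6],[-0.8,-2.7,0,8],[-1,-3.4,0,10],[-1.3,-4.1,0,12],[-1.6,-4.8,0,14],[-1.9,-5.5,0,16],[-2.1,-6.3,0,18],[-2.3,-7.1,0,20],[-2.3,-7.1,0,21],[-2.3,-7.1,0,21]]]'; python3 go.py .422 .260 .0485 -93.5
```

```text
t: 18.23
eef_pos: [0.4204, 0.2583, 0.2261]
ee_rot: [3.14, -0.002, -1.631]
force: [0.0, 0.2, -3.0]
width: 0.0499
gripper_force: 22.6
units [-0.09 -0.07  7.1 ] turn 0.02 yaw now -93.42 pos [0.4204 0.2583 0.2261] t 18.23 rows>= 2.8
```

```bash
python3 -m crank '[[[0,0,0,0],[0,0,1.5,0],[0,0,3,0],[0,0,4.5,0],[0,0,5.7,0],[0,0,6.5,0],[0,0,6.8,0],[0,0,7,0],[0,0,7.05,0],[0,0,7.1,0],[0,0,7.1,0]]]'; python3 -m crank '[[[0,0,0.02,0],[0,0,0.04,0],[0,0,0.04,0],[0,0,0.04,0]]]'
```

```text
t: 19.6
eef_pos: [0.4212, 0.2589, 0.0505]
ee_rot: [-3.141, 0.001, -1.631]
force: [0.1, 0.0, -2.9]
width: 0.0505
gripper_force: 22.6
t: 20.1
eef_pos: [0.4211, 0.2587, 0.0491]
ee_rot: [3.142, -0.0, -1.632]
force: [0.3, -0.4, -2.8]
width: 0.0499
gripper_force: 22.6
```

```bash
python3 -m crank '[[[0,0,0.02,0],[0,0,0.04,0],[0,0,0.04,0],[0,0,0.04,0]]]'
```

```text
t: 20.6
eef_pos: [0.4213, 0.2588, 0.0486]
ee_rot: [-3.141, 0.0, -1.631]
force: [-1.4, -1.5, 6.0]
width: 0.05
gripper_force: 22.7
```

```bash
python3 -m crank '[[[0,0,0,0],[0,0,0,0],[0,0,0,0],[0,0,0,0],[0,0,-1,0],[0,0,-3,0],[0,0,-5,0],[0,0,-6,0],[0,0,-6,0]]]' 0;  python3 go.py .60 -.06 .22 -79.5
```

```text
t: 21.72
eef_pos: [0.4219, 0.2596, 0.2003]
ee_rot: [-3.139, 0.004, -1.631]
force: [-0.1, 0.3, -0.8]
width: 0.0877
gripper_force: 0.0
units [12.33 -7.89 -0.81] turn -2.79 yaw now -93.47 pos [0.4219 0.2596 0.2003] t 21.73 rows>= 5.9
```

```bash
python3 -m crank '[[[2,-1.3,-0.4,-0.5],[4,-2.6,-0.8,-1],[6,-3.9,-0.8,-2],[8,-5.2,-0.8,-2.8],[10,-6.5,-0.8,-2.8],[12,-7.7,-0.8,-2.8],[12.3,-7.9,-0.8,-2.8],[12.3,-7.9,-0.8,-2.8],[12.3,-7.9,-0.8,-2.8],[12.3,-7.9,-0.8,-2.8]]]'
cat > w3.py <<'E'
from m import *
s=arm.get_state()
p,d=snap('wrist','w3.png')
for n in ['left_bracket_center','right_bracket_center','square_coaster','round_coaster','side_mat','square_bottle_center','round_bottle_center','right_tray','left_tray']:
    for T in arm.trace(n,'wrist')[:1]:
        m=T['mask']; P,_=cloud('wrist',d,m,s)
        print(n,round(T['score'],2),np.round(T['extent']),end=' ')
        if 'bottle' in n: h=P[P[:,2]>.098]
        elif 'bracket' in n:
            h=P[(P[:,2]>.046)&(P[:,2]<.06)]; f=P[(P[:,2]>.005)&(P[:,2]<.015)]
            if len(f): print('foot',*rect(f),end=' ')
        else: h=P[(P[:,2]>.001)&(P[:,2]<.018)]
        if len(h)>4:print(len(h),np.round(np.median(h,0),4),*rect(h))
        else: print()
E
python3 w3.py
```

```text
t: 22.98
eef_pos: [0.5992, -0.0591, 0.2183]
ee_rot: [-3.141, 0.0, -1.385]
force: [-0.4, 0.3, -0.7]
width: 0.0876
gripper_force: 0.0
left_bracket_center 0.66 [224. 182.  41.  44.] foot [0.5997 0.0034] [0.0863 0.0336] 65.1 216 [ 0.5897 -0.003   0.0517] [ 0.5895 -0.0023] [0.0139 0.0257] 5.6
right_bracket_center 0.71 [226. 254.  38.  20.] foot [0.5914 0.09  ] [0.0554 0.0252] 7.1 
square_coaster 0.91 [270. 253.  54.  22.] 1062 [0.5149 0.0787 0.0059] [0.5144 0.0789] [0.0785 0.036 ] 11.0
round_coaster 0.95 [269. 184.  53.  42.] 1853 [ 0.5355 -0.011   0.0059] [ 0.5351 -0.0128] [0.0744 0.0647] 10.4
right_tray 0.65 [235.   0.  94.  28.] 1134 [ 0.5891 -0.2565  0.0039] [ 0.6081 -0.254 ] [0.1162 0.0271] 10.5
left_tray 0.98 [377.   0. 104.  44.] 2532 [ 0.4215 -0.283   0.0026] [ 0.4387 -0.2917] [0.0495 0.1154] 83.0
```

View pics/w3.png

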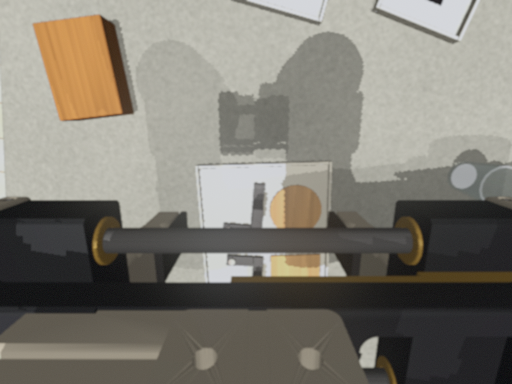

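Wrist view: the left bracket and round coaster are at (255,205) and (295,205), and the view is partly blocked by the gripper. The earlier bracket fixes from two heights agree, so I'll grasp the left bracket.

```bash
python3 go.py .5896 .0022 .0125 -81
```

```text
units [-2.53 -0.07  8.22] turn 0.3 yaw now -79.48 pos [ 0.5995 -0.0603  0.2181] t 23.48 rows>= 3.4
```

```bash
python3 -m crank '[[[-1.5,0,0,0.3],[-2.53,-0.07,1,0.3],[-2.53,-0.07,3,0.3],[-2.53,-0.07,5,0.3],[-2.53,-0.07,6.5,0.3],[-2.53,-0.07,7.5,0.3],[-2.53,-0.07,8.1,0.3],[-2.53,-0.07,8.2,0.3],[-2.53,-0.07,8.2,0.3],[-2.53,-0.07,8.2,0.3]]]' 0.2; python3 -m crank '[[[0,0,0,0],[0,0,0,0],[0,0,0,0],[0,0,0,0],[0,0,0,0],[0,0,0,0],[0,0,0,0],[0,0,0,0]]]' 0.95 25
```

```text
t: 24.72
eef_pos: [0.5905, 0.0024, 0.0142]
ee_rot: [-3.14, 0.0, -1.413]
force: [0.1, 0.7, 0.0]
width: 0.0701
gripper_force: 0.0
t: 25.72
eef_pos: [0.5895, 0.0022, 0.013]
ee_rot: [3.141, -0.0, -1.413]
force: [-0.9, -0.3, 0.7]
width: 0.0138
gripper_force: 25.0
```

```bash
python3 -m crank '[[[0,0,-0.5,0],[0,0,-2,0],[0,0,-4,0],[0,0,-6,0],[0,0,-8,0],[0,0,-8,0]]]'; python3 go.py .432 -.23 .21 -97.9
```

```text
t: 26.48
eef_pos: [0.5921, 0.0026, 0.2189]
ee_rot: [-3.132, 0.0, -1.413]
force: [-0.3, 0.6, -1.7]
width: 0.0137
gripper_force: 25.0
units [8.18 7.79 0.28] turn 3.39 yaw now -80.95 pos [0.5921 0.0026 0.2189] t 26.48 rows>= 4.5
```

```bash
python3 -m crank '[[[1.2,1.1,0,0.5],[2.8,2.6,0,1],[4.6,4.4,0,2],[6.4,6.1,0,3],[7.8,7.4,0,3.4],[8.2,7.8,0.2,3.4],[8.2,7.8,0.2,3.4],[8.2,7.8,0.2,3.4],[8.2,7.8,0.2,3.4]]]'
cat > tr.py <<'E'
from m import *
import sys
n=sys.argv[1]; s=arm.get_state(); p,d=snap('wrist',n+'.png')
for T in arm.trace(n,'wrist')[:2]:
    m=T['mask']; P,(u,v)=cloud('wrist',d,m,s); print(round(T['score'],2),np.round(T['extent']))
    if len(P)<200: continue
    v,u=np.nonzero(m); Q=plane('wrist',np.c_[u,v],.014,s); print('rim',*rect(Q))
    h=P[(P[:,2]>.011)&(P[:,2]<.018)]; print('rim cloud',len(h),*rect(h))
    e=cv2.erode(m.astype(np.uint8),np.ones((9,9)))>0
    g=(p.max(2)<70)&e; k,lab,st,_=cv2.connectedComponentsWithStats(g.astype(np.uint8))
    i=1+np.argmax(st[1:,4]); v,u=np.nonzero(lab==i); Q=plane('wrist',np.c_[u,v],.003,s); print('outline',len(Q),*rect(Q),st[i])
    b=1 if n.startswith('left') else -1   # fit L outline model by IoU-like distance
    from scipy.optimize import minimize
    X=Q[:,:2]
    def f(a):
        c,sn=np.cos(a[2]),np.sin(a[2]); D=X-a[:2]; x=D[:,0]*c+D[:,1]*sn; y=(-D[:,0]*sn+D[:,1]*c)*b
        d1=np.hypot(np.maximum(abs(x)-.008,0),np.maximum(abs(y)-.04,0)); d2=np.hypot(np.maximum(abs(x-.02)-.028,0),np.maximum(abs(y-.032)-.008,0))
        return (np.minimum(d1,d2)**2).mean()*1e6
    best=min((minimize(f,[*(X.mean(0)+[dx,dy]),np.radians(y)],method='Nelder-Mead',options=dict(xatol=1e-5,fatol=1e-6)) for y in(-10,0) for dx in(-.01,0) for dy in(-.01,.01)),key=lambda r:r.fun)
    print('L fit',np.round(best.x[:2],4),round(np.degrees(best.x[2]),1),best.fun)
E
python3 tr.py left_tray
```

```text
t: 27.6
eef_pos: [0.4299, -0.2301, 0.208]
ee_rot: [3.142, 0.0, -1.709]
force: [1.0, -0.2, -1.3]
width: 0.0139
gripper_force: 25.0
0.71 [200.  17.  94. 124.]
rim [ 0.4296 -0.3397] [0.1429 0.1146] 81.9
rim cloud 1323 [ 0.4302 -0.3401] [0.1439 0.1142] 81.9Traceback (most recent call last):
  File "tr.py", line 11, in <module>
    i=1+np.argmax(st[1:,4]); v,u=np.nonzero(lab==i); Q=plane('wrist',np.c_[u,v],.003,s); print('outline',len(Q),*rect(Q),st[i])
        ~~~~~~~~~^^^^^^^^^^
    return _wrapfunc(a, 'argmax', axis=axis, out=out, **kwds)
    return bound(*args, **kwds)
ValueError: attempt to get argmax of an empty sequence
```

View pics/left_tray.png

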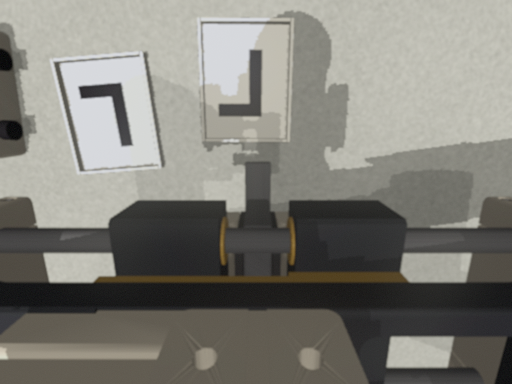

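The left tray is at (247,80) with its outline foot at (240,108), and the right tray is at (108,113). The held bracket's front end shows at (257,165). Next I measure the right tray from the same view and compute the drop.

```bash
python3 - <<'E'
from m import *
s=arm.get_state(); p,d=snap('wrist')
for n in('right_tray','left_tray'):
    for T in arm.trace(n,'wrist')[:2]:
        P,_=cloud('wrist',d,T['mask'],s); h=P[(P[:,2]>.011)&(P[:,2]<.018)]
        print(n,T['score'],np.round(T['extent']),*rect(h) if len(h)>9 else '')
P,(u,v)=cloud('wrist',d,None,s)
# front end of held bracket's foot
k=(u>235)&(u<280)&(v>145)&(v<200)&(P[:,2]>.15)
print(len(P[k]),np.round(np.percentile(P[k],[1,50,99],axis=0),4))
R=Ro.from_euler('xyz',s['ee_rot']).as_matrix(); L=(P[k]-s['eef_pos'])@R; print(np.round(np.percentile(L,[1,50,99],axis=0),4))
E
python3 go.py .4183 -.3384 .014 -98.1
```

```text
right_tray 0.61 [ 50.  52. 113. 123.] [ 0.6096 -0.3249] [0.1445 0.1155] 86.4
979 [[ 0.4184 -0.2697  0.2007]
 [ 0.4269 -0.2582  0.2029]
 [ 0.4356 -0.2463  0.2043]]
[[ 0.0164 -0.0088  0.0037]
 [ 0.0281 -0.0007  0.0051]
 [ 0.0395  0.0068  0.0074]]
units [ 4.34 -0.15  7.76] turn 0.03 yaw now -97.94 pos [ 0.4295 -0.2304  0.208 ] t 27.85 rows>= 3.6
```

```bash
python3 -m crank '[[[1.5,0,0,0],[3.2,-0.1,0,0],[4.34,-0.15,0,0],[4.34,-0.15,1,0],[4.34,-0.15,3,0],[4.34,-0.15,5,0],[4.34,-0.15,6.5,0],[4.34,-0.15,7.3,0],[4.34,-0.15,7.6,0],[4.34,-0.15,7.72,0],[4.34,-0.15,7.72,0],[4.34,-0.15,7.72,0]]]'; python3 -m crank '[[[0,0,0.03,0],[0,0,0.05,0],[0,0,0.05,0],[0,0,0.05,0]]]'
```

```text
t: 29.35
eef_pos: [0.4184, -0.339, 0.0159]
ee_rot: [-3.14, -0.0, -1.71]
force: [-0.6, -0.4, 0.1]
width: 0.0138
gripper_force: 25.0
t: 29.85
eef_pos: [0.4179, -0.3387, 0.0138]
ee_rot: [3.142, -0.0, -1.71]
force: [0.5, 1.3, -0.6]
width: 0.0141
gripper_force: 25.0
```

```bash
python3 -m crank '[[[0,0,0.03,0],[0,0,0.05,0],[0,0,0.05,0],[0,0,0.05,0]]]'
```

```text
t: 30.35
eef_pos: [0.4179, -0.3388, 0.013]
ee_rot: [-3.141, -0.0, -1.71]
force: [-1.6, 2.5, 5.5]
width: 0.0135
gripper_force: 25.0
```

```bash
python3 -m crank '[[[0,0,0,0],[0,0,0,0],[0,0,0,0],[0,0,0,0],[0,0,-1,0],[0,0,-3,0],[0,0,-5,0],[0,0,-7,0],[0,0,-7.5,0],[0,0,-7.5,0]]]' 0.5;  python3 go.py .5693 .1144 .2 -81.5
```

```text
t: 31.6
eef_pos: [0.4181, -0.3387, 0.2006]
ee_rot: [-3.14, -0.0, -1.71]
force: [0.1, -0.2, -0.5]
width: 0.0437
gripper_force: 0.0
units [-18.79  -3.47   0.03] turn -3.3 yaw now -98.0 pos [ 0.4181 -0.3387  0.2006] t 31.6 rows>= 7.6
```

```bash
python3 -m crank '[[[-1.5,-0.3,0,-0.5],[-3.7,-0.7,0,-1],[-6,-1.1,0,-1.5],[-8.3,-1.5,0,-2],[-10.6,-1.9,0,-2.5],[-12.9,-2.3,0,-3],[-15.2,-2.8,0,-3.3],[-17.4,-3.2,0,-3.3],[-18.8,-3.5,0,-3.3],[-18.8,-3.5,0,-3.3],[-18.8,-3.5,0,-3.3],[-18.8,-3.5,0,-3.3]]]' 0.2; python3 go.py .5693 .1144 .0135 -81.5
```

```text
t: 33.1
eef_pos: [0.5692, 0.1135, 0.1994]
ee_rot: [3.14, -0.0, -1.423]
force: [-0.7, 0.0, -0.5]
width: 0.07
gripper_force: 0.0
units [-0.04 -0.02  7.44] turn -0.01 yaw now -81.54 pos [0.5692 0.1135 0.1994] t 33.1 rows>= 3.0
```

```bash
python3 -m crank '[[[0,0,1.5,0],[0,0,3.5,0],[0,0,5.5,0],[0,0,6.8,0],[0,0,7.3,0],[0,0,7.43,0],[0,0,7.43,0],[0,0,7.43,0]]]'; python3 -m crank '[[[0,0,0,0],[0,0,0,0],[0,0,0,0],[0,0,0,0],[0,0,0,0],[0,0,0,0],[0,0,0,0],[0,0,0,0]]]' 0.95 25; python3 -m crank '[[[0,0,-0.5,0],[0,0,-2,0],[0,0,-4,0],[0,0,-6,0],[0,0,-7.5,0],[0,0,-7.5,0]]]'; python3 go.py .603 -.21 .2 -93.6
```

```text
t: 34.1
eef_pos: [0.5706, 0.1149, 0.0157]
ee_rot: [-3.139, 0.001, -1.422]
force: [-0.3, -0.8, -0.3]
width: 0.0699
gripper_force: 0.0
t: 35.1
eef_pos: [0.5696, 0.1144, 0.0142]
ee_rot: [3.141, -0.0, -1.422]
force: [-1.0, -0.3, 0.5]
width: 0.0143
gripper_force: 25.0
t: 35.85
eef_pos: [0.5716, 0.1153, 0.2064]
ee_rot: [-3.134, 0.002, -1.422]
force: [0.5, -0.4, -0.8]
width: 0.0139
gripper_force: 25.0
units [13.05  0.69  0.23] turn 2.43 yaw now -81.46 pos [0.5716 0.1153 0.2064] t 35.85 rows>= 5.2
```

```bash
python3 -m crank '[[[1.5,0,0,0.4],[3.7,0.2,0,0.8],[6,0.3,0,1.2],[8.3,0.5,0,1.8],[10.6,0.6,0,2.4],[12.4,0.7,0,2.4],[13,0.7,0,2.4],[13,0.7,0,2.4],[13,0.7,0,2.4],[13,0.7,0,2.4]]]'
python3 - <<'E'
from m import *
s=arm.get_state(); p,d=snap('wrist','w5.png')
for n in('right_tray','left_tray'):
    for T in arm.trace(n,'wrist')[:2]:
        P,_=cloud('wrist',d,T['mask'],s); h=P[(P[:,2]>.011)&(P[:,2]<.018)]
        print(n,T['score'],np.round(T['extent']),*rect(h) if len(h)>9 else '')
T=arm.trace('left_bracket_center','wrist')
for t in T[:2]:
    P,_=cloud('wrist',d,t['mask'],s); f=P[P[:,2]<.02]; h=P[P[:,2]>.046]
    print('LB',t['score'],t['extent'],*(rect(h) if len(h)>5 else ''),*(rect(f)if len(f)>5 else ''))
P,(u,v)=cloud('wrist',d,None,s)
k=(u>235)&(u<280)&(v>145)&(v<200)&(P[:,2]>.15)
R=Ro.from_euler('xyz',s['ee_rot']).as_matrix(); L=(P[k]-s['eef_pos'])@R; print(np.round(np.percentile(L,[1,50,99],axis=0),4))
E
```

```text
t: 37.1
eef_pos: [0.6007, -0.2083, 0.2019]
ee_rot: [-3.141, 0.0, -1.63]
force: [-0.2, -0.1, -1.9]
width: 0.0137
gripper_force: 25.0
right_tray 0.62 [194.   7. 102. 132.] [ 0.6095 -0.325 ] [0.1443 0.1141] 86.4
right_tray 0.26 [180. 162.  93. 114.]
left_tray 0.79 [339.   0. 116. 121.] [ 0.4317 -0.3339] [0.132  0.1137] 81.7
LB 0.69 [360.0, 17.4, 73.3, 71.5] [ 0.4202 -0.3384] [0.0344 0.0147] 82.2 [ 0.426  -0.3301] [0.093  0.0527] 51.1
[[ 0.0161 -0.0144  0.0049]
 [ 0.0291 -0.0026  0.0064]
 [ 0.0391  0.0068  0.0103]]
```

View pics/w5.png

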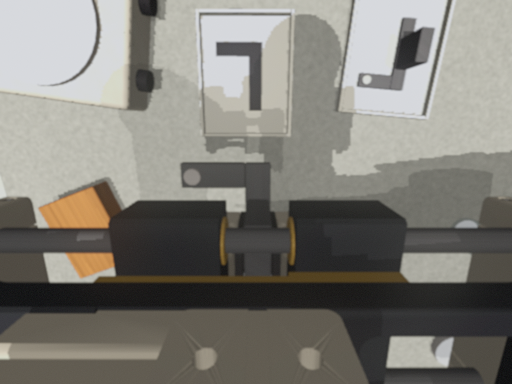

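The left bracket lies in its tray at (400,55) as outlined. The held right bracket, with its short leg at (190,177), matches the right tray's outline at (245,65). The hotplate on the left is close, so I'll check clearance first.

```bash
python3 - <<'E'
from m import *
s=arm.get_state(); p,d=snap('wrist')
P,(u,v)=cloud('wrist',d,None,s)
k=(u<165)&(v<130)&(P[:,2]>.02)
P=P[k]; print(np.round(np.percentile(P,[0,1,50,99,100],axis=0),3))
j=(P[:,1]>-.38)&(P[:,1]<-.27); print(np.round(np.percentile(P[j],[0,1,50,99,100],axis=0),3))
E
python3 go.py .5975 -.3242 .015 -93.6
```

```text
[[ 0.702 -0.407  0.02 ]
 [ 0.708 -0.398  0.024]
 [ 0.775 -0.352  0.062]
 [ 0.86  -0.297  0.068]
 [ 0.874 -0.292  0.069]]
[[ 0.716 -0.38   0.02 ]
 [ 0.72  -0.379  0.024]
 [ 0.777 -0.342  0.06 ]
 [ 0.861 -0.296  0.068]
 [ 0.874 -0.292  0.069]]
units [ 4.61 -0.15  7.48] turn 0.03 yaw now -93.44 pos [ 0.6007 -0.2089  0.202 ] t 37.35 rows>= 3.5
```

```bash
python3 -m crank '[[[1.5,0,0,0],[3.2,-0.1,0,0],[4.6,-0.15,0,0],[4.61,-0.15,1,0],[4.61,-0.15,3,0],[4.61,-0.15,5,0],[4.61,-0.15,6.3,0],[4.61,-0.15,7,0],[4.61,-0.15,7.35,0],[4.61,-0.15,7.45,0],[4.61,-0.15,7.45,0],[4.61,-0.15,7.45,0]]]'; python3 -m crank '[[[0,0,0.03,0],[0,0,0.05,0],[0,0,0.05,0],[0,0,0.05,0]]]'
```

```text
t: 38.85
eef_pos: [0.598, -0.3249, 0.0167]
ee_rot: [-3.14, -0.0, -1.631]
force: [-1.6, 0.7, -0.3]
width: 0.0138
gripper_force: 25.0
t: 39.35
eef_pos: [0.5973, -0.3247, 0.0143]
ee_rot: [3.142, 0.0, -1.632]
force: [0.5, 0.5, -1.6]
width: 0.0139
gripper_force: 25.0
```

```bash
python3 -m crank '[[[0,0,0.03,0],[0,0,0.05,0],[0,0,0.05,0],[0,0,0.05,0]]]'; python3 -m crank '[[[0,0,0,0],[0,0,0,0],[0,0,0,0],[0,0,0,0],[0,0,-1,0],[0,0,-3,0],[0,0,-5,0],[0,0,-7,0],[0,0,-7.5,0],[0,0,-7.5,0]]]' 0.5;  python3 go.py .425 .18 .25 -90
```

```text
t: 39.85
eef_pos: [0.5974, -0.3248, 0.0143]
ee_rot: [-3.141, -0.0, -1.631]
force: [-3.2, 2.1, 8.7]
width: 0.0136
gripper_force: 25.0
t: 41.1
eef_pos: [0.5977, -0.3247, 0.2014]
ee_rot: [-3.14, -0.0, -1.632]
force: [0.2, -0.7, -0.1]
width: 0.0437
gripper_force: 0.0
units [-19.73   8.12  -1.96] turn -0.7 yaw now -93.49 pos [ 0.5977 -0.3247  0.2014] t 41.1 rows>= 8.6
```

```bash
python3 go.py .44 .09 .25 0
```

```text
units [-16.17   7.3   -1.96] turn -18.7 yaw now -93.49 pos [ 0.5977 -0.3247  0.2014] t 41.1 rows>= 8.7
```

```bash
python3 -m crank '[[[-1.5,0.7,-1,-2],[-3.5,1.5,-2,-4],[-5.5,2.5,-2,-6],[-7.5,3.4,-2,-8],[-9.5,4.3,-2,-10],[-11.5,5.2,-2,-12],[-13.5,6.1,-2,-14],[-15.5,7,-2,-16],[-16.2,7.3,-2,-18],[-16.2,7.3,-2,-18.7],[-16.2,7.3,-2,-18.7],[-16.2,7.3,-2,-18.7]]]'; python3 -m crank '[[[0,0,0,0],[0,0,0,0]]]'
cat > b.py <<'E'
from m import *
import sys
s=arm.get_state(); p,d=snap('wrist',sys.argv[1])
for n in ['square_coaster','round_coaster','side_mat','square_bottle_center','round_bottle_center']:
    for T in arm.trace(n,'wrist')[:1]:
        P,_=cloud('wrist',d,T['mask'],s); print(n,round(T['score'],2),np.round(T['extent']),end=' ')
        if 'bottle' in n:
            h=P[P[:,2]>.098]; b=P[(P[:,2]<.07)&(P[:,2]>.02)]; print('cap',*rect(h) if len(h)>5 else '', 'body',len(b),*rect(b) if len(b)>5 else '')
        else:
            h=P[(P[:,2]>.001)&(P[:,2]<.012)]; print(len(h),*rect(h), 'circ',cv2.minEnclosingCircle(np.float32(h[:,:2])))
E
python3 b.py w6.png
```

```text
t: 42.6
eef_pos: [0.4395, 0.0902, 0.2496]
ee_rot: [3.141, 0.002, -0.002]
force: [1.3, -0.2, -0.2]
width: 0.0437
gripper_force: 0.0
t: 42.85
eef_pos: [0.4398, 0.0903, 0.2504]
ee_rot: [3.141, 0.0, -0.001]
force: [0.6, -0.5, -0.1]
width: 0.0437
gripper_force: 0.0
square_coaster 0.64 [498.  19.  13.  64.] 397 [ 0.5944 -0.2598] [0.0204 0.0751] 87.4 circ ((0.594485878944397, -0.2607441544532776), 0.038533300161361694)
round_coaster 0.95 [299.  70.  55.  54.] 2287 [ 0.5343 -0.0076] [0.0742 0.0743] 44.5 circ ((0.5346936583518982, -0.007798020262271166), 0.03786507621407509)
square_bottle_center 0.72 [ 99. 162.  64.  38.] cap [0.4425 0.2033] [0.0307 0.1512] 17.3 body 599 [0.4345 0.2489] [0.0604 0.0294] 50.9
round_bottle_center 0.79 [ 27. 157.  83.  49.] cap [0.4273 0.3128] [0.0885 0.0347] 88.9 body 767 [0.4315 0.3251] [0.0493 0.0223] 15.3
```

View pics/w6.png

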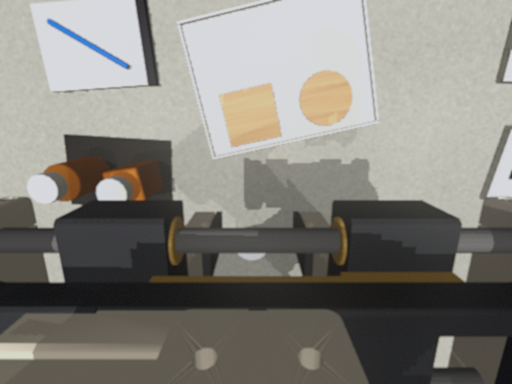

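The trays area is clear: the square coaster is at (250,115), the round one at (326,98), and the bottles are at the left, upright on the mat. Now a colour fit for the square coaster, and a closer look at the bottles.

```bash
python3 - <<'E'
from m import *
s=arm.get_state(); p,d=snap('wrist')
P,(u,v)=cloud('wrist',d,None,s); c=p[v,u].astype(int)
w=(c[:,0]-c[:,2]>45)
for b in((205,295,70,155),(290,362,60,130)):
    k=w&(u>b[0])&(u<b[1])&(v>b[2])&(v<b[3]); Q=plane('wrist',np.c_[u,v][k],.007,s); print(k.sum(),*rect(Q),np.round(Q.mean(0),4))
E
python3 go.py .36 .29 .25 0
```

```text
2691 [0.5111 0.0996] [0.0738 0.074 ] 12.4 [0.5118 0.0998 0.007 ]
2191 [ 0.5349 -0.0068] [0.0717 0.0729] 0.1 [ 0.5351 -0.0069  0.007 ]
units [-3.19 -7.98  0.02] turn 0.0 yaw now 0.01 pos [0.4398 0.0906 0.2506] t 43.2 rows>= 3.4
```

View bottles.

```bash
python3 -m crank '[[[-1,-2,0,0],[-2,-4,0,0],[-3,-6,0,0],[-3.2,-8,0,0],[-3.2,-8,0,0],[-3.2,-8,0,0],[-3.2,-8,0,0]]]'
python3 - <<'E'
from m import *
from scipy.optimize import minimize
s=arm.get_state(); p,d=snap('wrist','w7.png'); print(s['eef_pos'])
P,(u,v)=cloud('wrist',d,None,s)
k=(P[:,2]>.09)&(P[:,2]<.13)&(P[:,1]>.18)&(P[:,1]<.42)&(P[:,0]>.33); 
lab=np.zeros(d.shape,np.uint8); lab[v[k],u[k]]=1
n,L,st,ce=cv2.connectedComponentsWithStats(lab)
for i in range(1,n):
    if st[i,4]<60: continue
    t=k&(L[v,u]==i); Q=P[t]; q=Q[Q[:,2]>.1]; print('cap',st[i],np.round(Q.mean(0),4),*rect(q) if len(q)>5 else '')
for y in(.26,.34):
    b=(P[:,2]>.015)&(P[:,2]<.068)&(abs(P[:,1]-y)<.045)&(abs(P[:,0]-.425)<.05); b=P[b]
    print('body',len(b),*rect(b))
    m=(P[:,2]>.068)&(P[:,2]<.08)&(abs(P[:,1]-y)<.04)&(abs(P[:,0]-.425)<.05); print('shoulder',m.sum(),*rect(P[m]) if m.sum()>5 else '')
    if y<.3:
        X=b[:,:2]
        def f(a):
            c,n=np.cos(a[2]),np.sin(a[2]); D=X-a[:2]; x=abs(D[:,0]*c+D[:,1]*n); y=abs(-D[:,0]*n+D[:,1]*c); return (abs(np.maximum(x,y)-.023)).mean()*1e3
        for a0 in range(-90,0,15):
            r=minimize(f,[.421,.259,np.radians(a0)],method='Nelder-Mead'); print(a0,np.round(r.x[:2],4),round(np.degrees(r.x[2])%90,1),round(r.fun,3))
E
```

```text
t: 44.08
eef_pos: [0.3599, 0.2898, 0.2506]
ee_rot: [3.142, 0.0, -0.001]
force: [-0.4, 0.5, 0.2]
width: 0.0436
gripper_force: 0.0
[0.35988059 0.28977261 0.25056507]
cap [195 101  35  34 897] [0.4278 0.3385 0.1065] [0.4277 0.339 ] [0.0351 0.0353] 25.9
cap [268 106  33  34 859] [0.4226 0.2602 0.1067] [0.4225 0.26  ] [0.0347 0.0347] 46.0
body 17 [0.417  0.2822] [0.0333 0.0001] 8.7
shoulder 586 [0.4223 0.2598] [0.046  0.0461] 8.9
-90 [0.4211 0.2596] 8.7 0.014
-75 [0.4219 0.2597] 8.8 0.014
-60 [0.4143 0.2586] 8.7 0.014
-45 [0.4181 0.2592] 8.8 0.014
-30 [0.4147 0.2586] 8.8 0.014
-15 [0.4232 0.2599] 8.8 0.014
body 80 [0.4269 0.3202] [0.0116 0.0421] 87.4
shoulder 264 [0.4277 0.339 ] [0.049  0.0486] 43.2
```

View pics/w7.png

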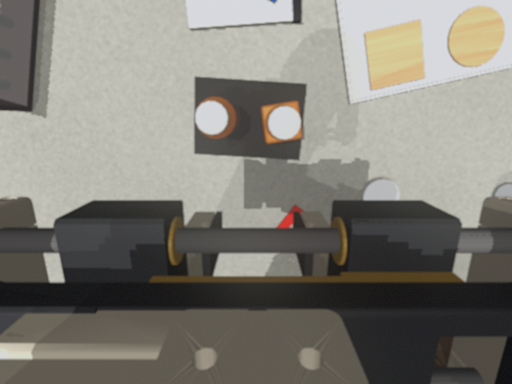

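Both bottles stand upright on the mat: round cap (212,117), square cap (285,123), with the square body turned 8.8°. I grip the square one along its flats.

```bash
python3 go.py .4224 .2600 .2 -81.2
```

```text
units [2.5  1.19 2.03] turn 16.23 yaw now -0.05 pos [0.36   0.2897 0.2507] t 44.12 rows>= 7.6
```

```bash
python3 -m crank '[[[1,0.5,0,2],[2.5,1.2,0,4],[2.5,1.2,0,6],[2.5,1.2,0,8],[2.5,1.2,0,10],[2.5,1.2,0,12],[2.5,1.2,0.5,14],[2.5,1.2,1,16],[2.5,1.2,2,16.2],[2.5,1.2,2,16.2],[2.5,1.2,2,16.2]]]' 0; python3 go.py .4224 .2600 .05 -81.2
```

```text
t: 45.5
eef_pos: [0.4228, 0.2605, 0.2015]
ee_rot: [-3.141, 0.0, -1.413]
force: [0.9, 0.1, -0.3]
width: 0.0877
gripper_force: 0.0
units [0.02 0.02 6.06] turn 0.04 yaw now -80.98 pos [0.4228 0.2605 0.2015] t 45.5 rows>= 2.4
```

```bash
python3 -m crank '[[[0,0,1.5,0],[0,0,3,0],[0,0,4.5,0],[0,0,5.5,0],[0,0,6,0],[0,0,6,0],[0,0,6,0]]]'; python3 -m crank '[[[0,0,0,0],[0,0,0,0],[0,0,0,0],[0,0,0,0],[0,0,0,0],[0,0,0,0]]]' 0.6 25;python3 -m crank '[[[0,0,-0.5,0],[0,0,-2,0],[0,0,-4,0],[0,0,-6,0],[0,0,-6.5,0],[0,0,-6.5,0]]]'; python3 go.py .5115 .0998 .2 -77.6
```

```text
t: 46.38
eef_pos: [0.423, 0.2614, 0.0518]
ee_rot: [-3.14, 0.001, -1.413]
force: [0.7, 0.4, 0.3]
width: 0.0875
gripper_force: 0.0
t: 47.12
eef_pos: [0.4221, 0.2605, 0.0505]
ee_rot: [3.141, -0.0, -1.413]
force: [-0.6, -0.2, 1.8]
width: 0.046
gripper_force: 24.9
t: 47.88
eef_pos: [0.4221, 0.2607, 0.2136]
ee_rot: [-3.141, 0.001, -1.414]
force: [-0.2, 0.1, -3.3]
width: 0.0459
gripper_force: 24.9
units [ 6.92 -2.52  0.54] turn -0.68 yaw now -81.0 pos [0.4221 0.2607 0.2136] t 47.88 rows>= 3.0
```

```bash
python3 -m crank '[[[0.8,-0.3,0,-0.2],[2.2,-0.8,0,-0.4],[3.8,-1.4,0,-0.7],[5.4,-2,0,-0.7],[6.5,-2.4,0,-0.7],[6.9,-2.5,0,-0.7],[6.9,-2.5,0,-0.7],[6.9,-2.5,0,-0.7],[6.9,-2.5,0,-0.7]]]'; python3 go.py .5115 .0998 .0555 -77.6
```

```text
t: 49.0
eef_pos: [0.5107, 0.1008, 0.213]
ee_rot: [3.142, 0.0, -1.351]
force: [-1.1, 0.7, -2.8]
width: 0.0463
gripper_force: 24.9
units [ 0.05 -0.02  6.3 ] turn 0.04 yaw now -77.41 pos [0.5107 0.1008 0.213 ] t 49.0 rows>= 2.5
```

```bash
python3 -m crank '[[[0.04,-0.02,1.5,0],[0.04,-0.02,3,0],[0.04,-0.02,4.5,0],[0.04,-0.02,5.5,0],[0.04,-0.02,6,0],[0.04,-0.02,6.2,0],[0.04,-0.02,6.28,0],[0.04,-0.02,6.28,0],[0.04,-0.02,6.28,0]]]'; python3 -m crank '[[[0,0,0.03,0],[0,0,0.05,0],[0,0,0.05,0],[0,0,0.05,0]]]'
```

```text
t: 50.12
eef_pos: [0.5121, 0.0994, 0.0567]
ee_rot: [-3.14, 0.0, -1.352]
force: [-0.4, -0.3, -1.9]
width: 0.0462
gripper_force: 24.9
t: 50.62
eef_pos: [0.5117, 0.0992, 0.0548]
ee_rot: [3.142, -0.0, -1.352]
force: [0.3, 0.8, -2.9]
width: 0.0458
gripper_force: 24.9
```

```bash
python3 -m crank '[[[0,0,0.03,0],[0,0,0.05,0],[0,0,0.05,0],[0,0,0.05,0]]]'; python3 -m crank '[[[0,0,0,0],[0,0,0,0],[0,0,0,0],[0,0,0,0],[0,0,-1,0],[0,0,-3,0],[0,0,-5,0],[0,0,-6,0],[0,0,-6,0]]]' 0; python3 go.py .4277 .339 .2 -93.5
```

```text
t: 51.12
eef_pos: [0.5118, 0.0992, 0.0545]
ee_rot: [-3.141, -0.0, -1.352]
force: [-3.8, -0.0, 8.3]
width: 0.046
gripper_force: 25.0
t: 52.25
eef_pos: [0.5129, 0.0997, 0.2059]
ee_rot: [-3.137, 0.001, -1.352]
force: [-0.3, 0.1, -0.9]
width: 0.088
gripper_force: 0.0
units [-10.08   1.25   0.24] turn 3.21 yaw now -77.47 pos [0.5129 0.0997 0.2059] t 52.25 rows>= 4.1
```

```bash
python3 -m crank '[[[-1.5,0.2,0,0.5],[-3.5,0.4,0,1],[-5.5,0.7,0,2],[-7.5,0.9,0,3],[-9.3,1.1,0,3.2],[-10.1,1.25,0.2,3.2],[-10.1,1.25,0.2,3.2],[-10.1,1.25,0.2,3.2],[-10.1,1.25,0.2,3.2]]]'; python3 go.py .4277 .339 .049 -93.5
```

```text
t: 53.38
eef_pos: [0.4269, 0.3379, 0.1986]
ee_rot: [3.142, -0.0, -1.633]
force: [-0.4, 0.0, 0.2]
width: 0.0877
gripper_force: 0.0
units [-0.05 -0.03  5.98] turn -0.01 yaw now -93.55 pos [0.4269 0.3379 0.1986] t 53.38 rows>= 2.4
```

```bash
python3 -m crank '[[[-0.03,-0.02,1.5,0],[-0.03,-0.02,3,0],[-0.03,-0.02,4.5,0],[-0.03,-0.02,5.5,0],[-0.03,-0.02,5.95,0],[-0.03,-0.02,5.95,0],[-0.03,-0.02,5.95,0]]]'; python3 -m crank '[[[0,0,0,0],[0,0,0,0],[0,0,0,0],[0,0,0,0],[0,0,0,0],[0,0,0,0]]]' 0.6 25;python3 -m crank '[[[0,0,-0.5,0],[0,0,-2,0],[0,0,-4,0],[0,0,-6,0],[0,0,-7,0],[0,0,-7,0]]]'; python3 go.py .535 -.0072 .225 -78
```

```text
t: 54.25
eef_pos: [0.4277, 0.3401, 0.051]
ee_rot: [-3.141, 0.002, -1.632]
force: [-0.5, 0.5, 0.5]
width: 0.0875
gripper_force: 0.0
t: 55.0
eef_pos: [0.427, 0.3396, 0.0498]
ee_rot: [3.142, 0.0, -1.632]
force: [-0.7, -0.4, 1.3]
width: 0.0492
gripper_force: 25.0
t: 55.75
eef_pos: [0.4276, 0.3404, 0.2275]
ee_rot: [-3.139, 0.004, -1.632]
force: [-0.8, -0.3, -3.9]
width: 0.0492
gripper_force: 25.0
units [13.62 -5.13  0.06] turn -3.1 yaw now -93.48 pos [0.4276 0.3404 0.2275] t 55.75 rows>= 5.8
```

```bash
python3 -m crank '[[[1,-0.4,0,-0.3],[2.8,-1,0,-0.8],[4.8,-1.8,0,-1.3],[6.8,-2.6,0,-1.9],[8.8,-3.3,0,-2.5],[10.8,-4.1,0,-3.1],[12.6,-4.7,0,-3.1],[13.6,-5.1,0,-3.1],[13.6,-5.1,0,-3.1],[13.6,-5.1,0,-3.1],[13.6,-5.1,0,-3.1]]]'; python3 go.py .535 -.0072 .055 -78
```

```text
t: 57.12
eef_pos: [0.5333, -0.0068, 0.2244]
ee_rot: [3.141, 0.0, -1.36]
force: [-0.0, -0.4, -2.8]
width: 0.0493
gripper_force: 25.0
units [ 0.03 -0.07  6.78] turn 0.01 yaw now -77.93 pos [ 0.5333 -0.0068  0.2244] t 57.12 rows>= 2.7
```

```bash
python3 -m crank '[[[0.02,-0.05,1.5,0],[0.02,-0.05,3,0],[0.02,-0.05,4.5,0],[0.02,-0.05,5.7,0],[0.02,-0.05,6.4,0],[0.02,-0.05,6.65,0],[0.02,-0.05,6.75,0],[0.02,-0.05,6.75,0],[0.02,-0.05,6.75,0]]]'; python3 -m crank '[[[0,0,0.03,0],[0,0,0.05,0],[0,0,0.05,0],[0,0,0.05,0]]]'
```

```text
t: 58.25
eef_pos: [0.5355, -0.0076, 0.0568]
ee_rot: [-3.14, 0.0, -1.361]
force: [-0.0, 0.2, -1.9]
width: 0.0495
gripper_force: 25.0
t: 58.75
eef_pos: [0.535, -0.0078, 0.0548]
ee_rot: [3.142, -0.0, -1.361]
force: [-0.3, 0.2, -1.2]
width: 0.0492
gripper_force: 25.0
```

```bash
python3 -m crank '[[[0,0,0.03,0],[0,0,0.05,0],[0,0,0.05,0],[0,0,0.05,0]]]'; python3 -m crank '[[[0,0,0,0],[0,0,0,0],[0,0,0,0],[0,0,0,0],[0,0,-1,0],[0,0,-3,0],[0,0,-5,0],[0,0,-7,0],[0,0,-8,0],[0,0,-8,0]]]' 0; python3 go.py .52 -.09 .25 -78
```

```text
t: 59.25
eef_pos: [0.535, -0.0078, 0.0538]
ee_rot: [-3.141, -0.0, -1.361]
force: [-2.1, 0.2, 4.7]
width: 0.0493
gripper_force: 25.0
t: 60.5
eef_pos: [0.536, -0.0075, 0.256]
ee_rot: [-3.137, 0.0, -1.361]
force: [-0.1, 0.2, 0.2]
width: 0.0874
gripper_force: 0.0
units [3.09 1.32 0.23] turn 0.0 yaw now -77.98 pos [ 0.536  -0.0075  0.256 ] t 60.5 rows>= 1.3
```

```bash
python3 -m crank '[[[-1.5,0,0,0],[-3.5,0,-0.5,0],[-5.5,0,-1,0],[-7,0,-1,0],[-7,0,-1,0],[-7,0,-1,0],[-7,0,-1,0]]]'
python3 - <<'E'
from m import *
s=arm.get_state(); p,d=snap('wrist','w8.png')
P,(u,v)=cloud('wrist',d,None,s); c=p[v,u].astype(int)
for n,(x,y) in dict(round=(.535,-.0072),square=(.5115,.0998)).items():
    k=(abs(P[:,0]-x)<.045)&(abs(P[:,1]-y)<.045)
    h=P[k&(P[:,2]>.1)&(P[:,2]<.125)]; w=P[k&(P[:,2]>.003)&(P[:,2]<.013)&(c[:,0]-c[:,2]>45)]; print(n,'cap',*rect(h),np.round(h[:,2].mean(),4),'coaster',*rect(w))
for n in('left_bracket_center','right_bracket_center'):
  for cam in('wrist','top'):
    q,e=(p,d) if cam=='wrist' else snap('top','t9.png')
    for t in arm.trace(n,cam)[:2]:
        Q,_=cloud(cam,e,t['mask'],s); h=Q[Q[:,2]>.045]; f=Q[Q[:,2]<.02]; print(n,cam,round(t['score'],2),*rect(h) if len(h)>5 else '',np.round(np.percentile(f[:,2],[10,90]),4) if len(f) else '')
a=cv2.imread('pics/t9.png')[80:290,90:440]; cv2.imwrite('pics/t9.png',cv2.resize(a,None,fx=2.28,fy=2.28,interpolation=cv2.INTER_CUBIC))
E
```

```text
t: 61.38
eef_pos: [0.4985, 0.1626, 0.2781]
ee_rot: [3.141, -0.0, -1.362]
force: [-0.1, -0.3, 1.1]
width: 0.0875
gripper_force: 0.0
round cap [ 0.5349 -0.0061] [0.0354 0.0327] 15.7 0.1103 coaster [0.5324 0.0012] [0.0728 0.0554] 13.1
square cap [0.5121 0.0987] [0.0353 0.0342] 11.7 0.1109 coaster [0.5105 0.0998] [0.0733 0.0739] 11.9
left_bracket_center top 0.89 [ 0.4167 -0.3381] [0.0356 0.015 ] 80.4 [0.0069 0.0131]
right_bracket_center top 0.93 [0.2637 0.2019] [0.035 0.014] 54.1 [0.0034 0.0104]
right_bracket_center top 0.66 [0.0009 0.0126]
```

View pics/t9.png

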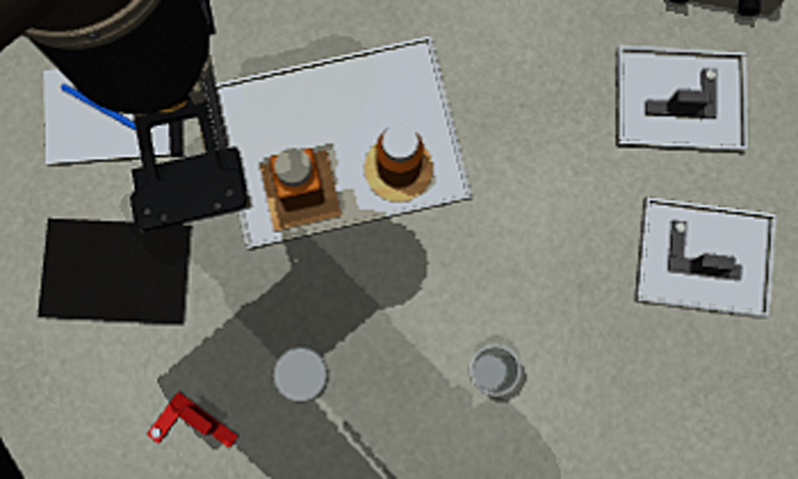

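View pics/w8.png

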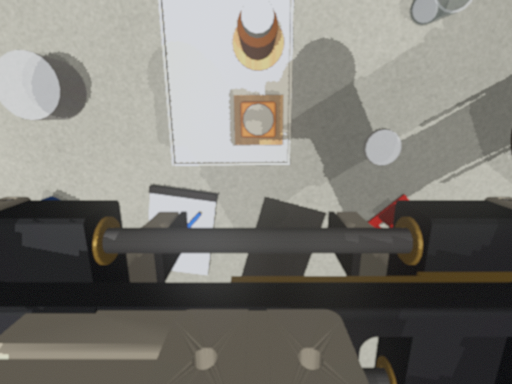

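The top view shows both brackets lying on their outlines, at (690,100) and (705,255). Both bottles are upright and centred on their coasters to about 1–2 mm, the red bracket is untouched, and the arm is clear.

```bash
python3 -c "
from station import arm
print(arm.job_done())"
```

```text
the job is handed in; nothing more can be done
None
```

The job is handed in at about 62 s of the 141 s limit: both brackets lie flat in their matching trays, and both bottles are back upright within about 2 mm of their coaster centres, with the order kept and the red look-alike untouched.

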